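# Tuck copper flashing under the lapped shingles and hold it down

### The job

On the roof sample panel, tuck the thin edge of the long copper flashing strip under the lowest course of loose ceramic shingles, centred and square, sliding it in until it is fully home against the wooden cleat behind, without lifting the shingles. Then press the strip firmly down flat on the plywood and finish while still holding it pressed there, so do not let go at the end. Leave the short strip and everything else on the bench where it is.

Things in the scene. Friction and masses are not known exactly. Their poses are not given: they have to be found in the camera images.
- long_flashing: The long of the two copper flashing strips, 240 g or so, lying loose and flat on the table, rib up. Plate 100 mm (its x) by 150 mm (its y) by 4 mm thick; on it stands one straight copper rib to hold it by, 14 mm thick (in x), 120 mm long (along y, centred), its top 36 mm above the underside; the rib's centre plane is at x = -30 mm. The thin edge to tuck is the 150 mm edge at x = +50 mm, the one farther from the rib. Origin: centre of the plate's underside, z up.
- long_flashing_edge (a point): Middle of the thin edge of the long strip, at its underside (50 mm ahead of the strip's origin along its x); axes as the strip's.
- short_flashing: The short copper strip, an offcut to be left alone: same section (100 mm plate, 4 mm thick, same rib height and position) but only 85 mm along y (rib 55 mm long). Lies on the table; which of the two lies nearer to the robot changes.
- panel: Roof sample panel, fixed to the table: plywood slab 270 mm (x) by 240 mm (y), top at 18 mm. Its x points up the roof, away from the robot, z up. Origin: centre of the underside. Bare plywood from x = -135 to -5 mm; then the lowest shingle course whose free edge is at x = -5 mm; a wooden cleat under that course, front face at x = +30 mm, stops the flashing; a fixed second course above covers x = 52 to 135 mm, top 43 mm above the table.
- deck: The plywood slab of the panel alone (270 x 240 x 18 mm), same origin and axes as the panel; the strip is pressed onto its top, 18 mm above its origin. Rigid.
- lap (a point): Point on the plywood's top straight below the middle of the lowest course's free edge; axes as the panel's. The open slot above it is 10 mm high, 35 mm deep in +x to the cleat, and open at the sides; the shingles over it are 7 mm thick.
- shingle_left (a joint): Lift angle of the left (+y) of the three loose bisque shingles of the lowest course (each 70 mm along x, 54 mm wide, 90 g, centred at panel y = 57 mm), hinged freely along its upper edge 70 mm up from the lap edge. 0 = lying down on the cleat, positive (rad) = free edge raised, it falls back by its weight.
- shingle_mid (a joint): Lift angle of the middle of the three loose bisque shingles of the lowest course (each 70 mm along x, 54 mm wide, 90 g, centred at panel y = 0 mm), hinged freely along its upper edge 70 mm up from the lap edge. 0 = lying down on the cleat, positive (rad) = free edge raised, it falls back by its weight.
- shingle_right (a joint): Lift angle of the right (-y) of the three loose bisque shingles of the lowest course (each 70 mm along x, 54 mm wide, 90 g, centred at panel y = -57 mm), hinged freely along its upper edge 70 mm up from the lap edge. 0 = lying down on the cleat, positive (rad) = free edge raised, it falls back by its weight.
- spare_shingle: Small loose bisque shingle 50 x 40 x 7 mm lying on the panel's second course; leave alone. Origin: centre of underside.
- bisque_bowl: Bisque bowl, 92 mm wide, 45 mm high, left of the panel; leave alone. Origin: centre of underside.
- glaze_jar: Closed grey jar, 68 mm wide, 85 mm high; leave alone. Origin: centre of underside.
- open_jar: Glass jar with black cap, 68 mm wide, 85 mm high, left of the panel; leave alone. Origin: centre of underside.
- squeeze_bottle: Small bottle, 44 mm wide, 110 mm high, left of the panel; leave alone. Origin: centre of underside.
- glaze_brush: Brush 200 mm long lying on the right of the table; leave alone.
- clay_roller: Wooden roller 36 mm thick, 160 mm long, lying on the right of the table; leave alone.
Things that resemble listed ones, but are neither listed nor needed, are in the scene too. Leave any black or yellow look-alike of the long_flashing alone.

How it is judged (in metres and radians):
At the end, for the whole second after the job is handed in: Long strip's edge 25 mm or more in under the lap edge (35 = home), within 12 mm of centre, 0.09 rad of square, flat on the plywood (4 mm, 0.05 rad), at rest; shingles down (under 0.03 rad); fingers still on the strip, which presses on the plywood with over 6 N (x of long_flashing_edge in the frame of lap above 0.025 m and y of long_flashing_edge in the frame of lap between -0.012 and 0.012 m and z of long_flashing_edge in the frame of lap between -0.004 and 0.004 m and angle between the x axis of long_flashing and the x axis of panel, either way round below 0.09 rad and angle between long_flashing's own z axis and vertical below 0.05 rad and contact force between long_flashing and deck above 6 N and contact force between the fingers and long_flashing above 1 N and linear speed of long_flashing below 0.02 m/s and value of joint each of shingle_left, shingle_mid, shingle_right below 0.03 rad); the arm keeps its last pose, push and grip.
It fails at once if a loose shingle is lifted more than 0.08 rad (about 5.6 mm at its free edge) (value of joint any of shingle_left, shingle_mid, shingle_right above 0.08 rad).
It fails at once if the short strip or another bystander is moved more than 30 mm (distance of any of short_flashing, spare_shingle, bisque_bowl, glaze_jar, open_jar, squeeze_bottle, glaze_brush, clay_roller from where it was at the start of the episode above 0.03 m).
It also fails if it takes over 42 s, if anything falls off the work surface, if the arm or the gripper's body presses on something with over 40 N, if the wrist force passes 120 N, or if a joint passes its speed limit or range.

### The arm

A 7-joint arm with a two-finger parallel gripper is mounted at the origin on the work surface. World frame = base frame: x ahead of the robot, y to its left, z up, the work surface at z = 0. Lengths are in mm, angles in rad, forces in N, time in s.
With the tool pointing down it reaches from about 350 to 775 mm from the base axis. Payload 3.1 kg.
Tool frame: the origin (TCP) lies midway between the tips of the shut fingers; the grasp point (between the pads) lies 19 mm behind it (env.grasp_offset is the distance from the TCP to the grasp point, in mm); z points along the fingers, y is the direction in which the jaws open and shut (so a half turn about z gives the same grasp; the last joint's range is limited). The gripper opens to 85 mm and grips with 20 to 120 N. Pads are 22 mm wide; open, the fingers measure 114 mm over their backs; the gripper's body (76 mm by 85 mm) begins 54 mm behind the grasp point. The pads swing forward as they close: fully open they stand 13 mm farther back than shut.
Start: joints at [1.152, 0.311, 0.014, 1.512, -0.004, 1.319, -0.027], TCP at [202.404, -511.42, 231.304] pointing down, gripper open.
Joint ranges: [-2.7, 2.7], [-0.3, 1.91], [-1.27, 1.3], [0.12, 2.57], [-1.44, 4.58], [0.2, 2.03], [-3.05, 3.05]. Speed limits (rad/s): [2.79, 2.79, 3.14, 3.14, 3.14, 3.14, 3.14].

### API

Orientations are given as a rotation vector (axis times angle).
In Python, from plant import env, imaging gives the robot as it stands.
- The arm moves only by the tool send_rows, never from a script. Its argument "plan" is a list of rows, each an object of numbers: "dx", "dy", "dz": the shift along the tool's x, y, z in cm; "spin": the turn about the tool's z in degrees; "gripper": the closure in counts, from 0 (fully open) to 255 (shut). A call has 1 to 12 rows; each row shifts and turns the pose as measured when the row begins, along the tool's axes as they then stand; what a row does not reach is not made up. A row lasts 1/10 s, in which the tool goes at most 50 mm and 8.59 degrees, less where a joint would pass 70% of its speed; a pose out of reach is approached as far as the arm can. A call is refused whole if a number of a shift passes 5 or a number of a turn 8.59, either way. A call with a gripper value outside its range is refused whole. The fingers move at their own pace and stop on an object; "grip_force" is the grip in N (left out, the last holds). Time passes only in rows, so rows that do not move let the fingers close. It gives the time, the measured TCP pose, the force and the opening at its end, in the units of the state.
- env.read_state(): the state, without advancing time (a new reading comes with each control period).
- imaging.grab_frame(name): name is "scene" or "top" or "wrist"; returns a dict with "color" (420x560x3 uint8, red, green, blue), "camera_matrix" (3x3 intrinsics, pixels), "origin" and "orientation" of the camera in the world. Camera axes: x right, y up, looking along -z (the intrinsics and any distortion apply to the point x, -y, -z); pixel columns grow to the right and rows downward; lengths in mm; the calibration is good to about 2 mm. The wrist camera is an equidistant fisheye: a pixel r from the principal point sees the ray r / f radians off the axis. A picture is of the moment at which its call begins. There is no depth.
- env.close_job(): hands the job in, once; it reports no verdict.
The state is a dict: "time_s": time; "qpos": joint angles; "qd": joint speeds; "joint_torque": joint torques, N m; "ee_pos": TCP position; "tcp_rot": TCP orientation; "contact_force": force on the tool from outside, world axes, zero at the start; "torque": the same for the moment, N m; "gripper_width": opening from 0.0 (shut) to 1.0 (fully open).
Only numpy, scipy, OpenCV 4.12 (cv2) and the standard library are available. Lean on these libraries where they do the work, as an engineer would, in place of code of your own. Each camera call takes 0.05 s, during which the arm holds its last target.

## Working session

There is one attempt and no reset: what is moved stays moved. The work goes in short steps, Python scripts to look and compute and a tool call to move; the robot and the scene stay as the last step left them, time stands still between calls to the robot, and variables do not carry over. Pictures are saved under pics/ and viewed, and the job is handed in when it is done.

Besides the shell and the picture viewer there is one more tool, called by a JSON object that holds its "op" and its "data". send_rows: Moves the arm, as the interface text tells. Its arguments: {"type":"object","properties":{"plan":{"type":"array"},"grip_force":{"type":"number"}},"required":["plan"]}

```bash
ls; mkdir -p pics; python3 - <<'E'
from plant import env, imaging
import cv2
s=env.read_state();print(s, env.grasp_offset)
for n in ["scene","top","wrist"]:
    f=imaging.grab_frame(n);cv2.imwrite(f"pics/{n}0.png",f["color"][:,:,::-1]);print(n,f["camera_matrix"],f["origin"],f["orientation"],[k for k in f])
E
```

```text
pics
{'time_s': 0.0, 'qpos': array([ 1.15230004,  0.31170332,  0.01396835,  1.5130903 , -0.00440522,
        1.31920963, -0.0272045 ]), 'qd': array([-0.00192174,  0.00161272,  0.00077017, -0.00083792,  0.00114541,
       -0.00084781,  0.00131143]), 'joint_torque': array([ 4.82265405e-04, -3.79910874e+01,  1.46381473e-01, -2.30588812e+01,
        1.23238415e-02,  1.34739451e-02, -3.59013001e-06]), 'ee_pos': array([ 202.11691355, -510.71047293,  230.21987964]), 'tcp_rot': array([-3.08369687e+00, -5.88084476e-01,  8.29615010e-04]), 'contact_force': array([ 0.45791973,  0.85928855, -0.04240271]), 'torque': array([0.03238904, 0.01117366, 0.00805578]), 'gripper_width': 0.997996436715025} 18.700000000000003
scene [[472.42892316   0.         279.74761999]
 [  0.         472.42892316 212.3202794 ]
 [  0.           0.           1.        ]] [1297.3220955  -131.09117733 1031.22046919] [0.57022018 0.47811582 1.33547293] ['color', 'camera_matrix', 'origin', 'orientation']
top [[422.70653128   0.         281.57803244]
 [  0.         422.70653128 218.62368958]
 [  0.           0.           1.        ]] [ 356.33371353   11.07696611 1239.7802721 ] [ 0.06757269 -0.10396467 -1.54139158] ['color', 'camera_matrix', 'origin', 'orientation']
wrist [[325.1922621    0.         283.5892951 ]
 [  0.         325.1922621  209.13643833]
 [  0.           0.           1.        ]] [ 279.54101039 -481.64713192  372.85444372] [-0.29163909  0.19947837 -1.18290564] ['color', 'camera_matrix', 'origin', 'orientation']
```

View pics/scene0.png

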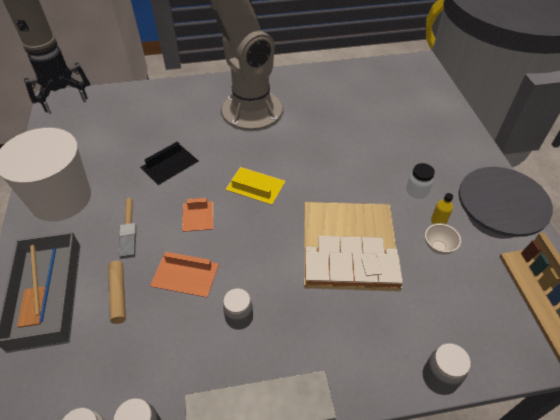

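View pics/top0.png

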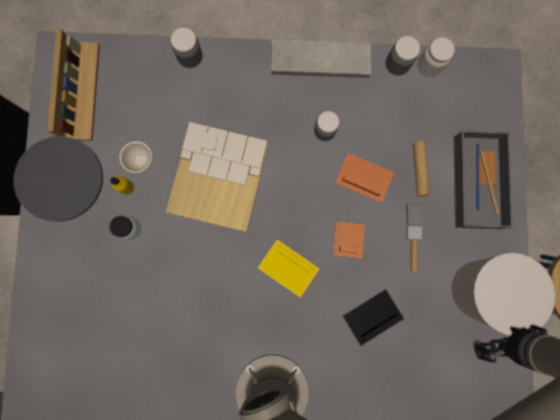

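View pics/wrist0.png

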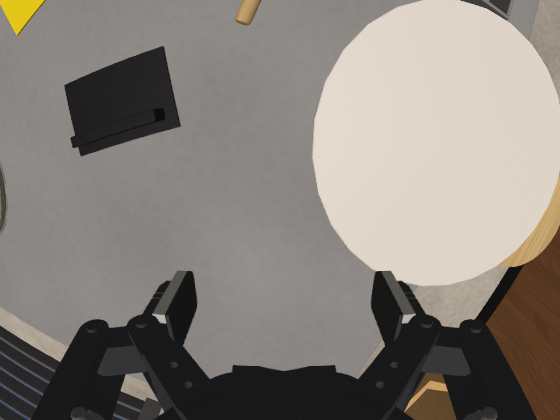

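```bash
cat > h.py <<'E'
import numpy as np,cv2
from scipy.spatial.transform import Rotation as R
from plant import env, imaging
def ray(f,uv,fish=False):
    K=f["camera_matrix"];u=(uv[0]-K[0,2])/K[0,0];v=(uv[1]-K[1,2])/K[1,1]
    if fish:
        r=np.hypot(u,v); s=np.sin(r)/r if r>1e-9 else 1; d=np.array([u*s,-v*s,-np.cos(r)])
    else: d=np.array([u,-v,-1.])
    return R.from_rotvec(f["orientation"]).apply(d)
def hit(f,uv,z,fish=False):
    d=ray(f,uv,fish);o=np.array(f["origin"]);return (o+d*(z-o[2])/d[2])
def proj(f,P,fish=False):
    K=f["camera_matrix"];p=R.from_rotvec(f["orientation"]).inv().apply(np.atleast_2d(P)-f["origin"])
    x,y,z=p[:,0],-p[:,1],-p[:,2]
    if fish:
        t=np.arctan2(np.hypot(x,y),z);s=t/np.maximum(np.hypot(x,y),1e-9);a,b=x*s,y*s
    else:a,b=x/z,y/z
    return np.c_[K[0,0]*a+K[0,2],K[1,1]*b+K[1,2]]
def crop(f,x0,y0,w,h,k,name):
    c=f["color"][y0:y0+h,x0:x0+w,::-1]
    cv2.imwrite(name,cv2.resize(c,None,fx=k,fy=k,interpolation=cv2.INTER_CUBIC))
E
python3 - <<'E'
from h import *
f=imaging.grab_frame("top")
crop(f,300,140,130,130,6,"pics/t1.png"); crop(f,155,110,130,130,6,"pics/t2.png")
g=imaging.grab_frame("scene")
crop(g,290,190,130,110,6,"pics/s2.png");crop(g,140,180,130,120,6,"pics/s1.png")
for uv in [(365,178),(350,240),(220,180),(515,295),(289,268)]: print(uv,hit(f,uv,0).round())
E
```

```text
(365, 178) [ 623. -263.    0.]
(350, 240) [ 436. -219.    0.]
(220, 180) [603. 170.   0.]
(515, 295) [ 288. -707.    0.]
(289, 268) [349. -41.   0.]
```

View pics/t1.png

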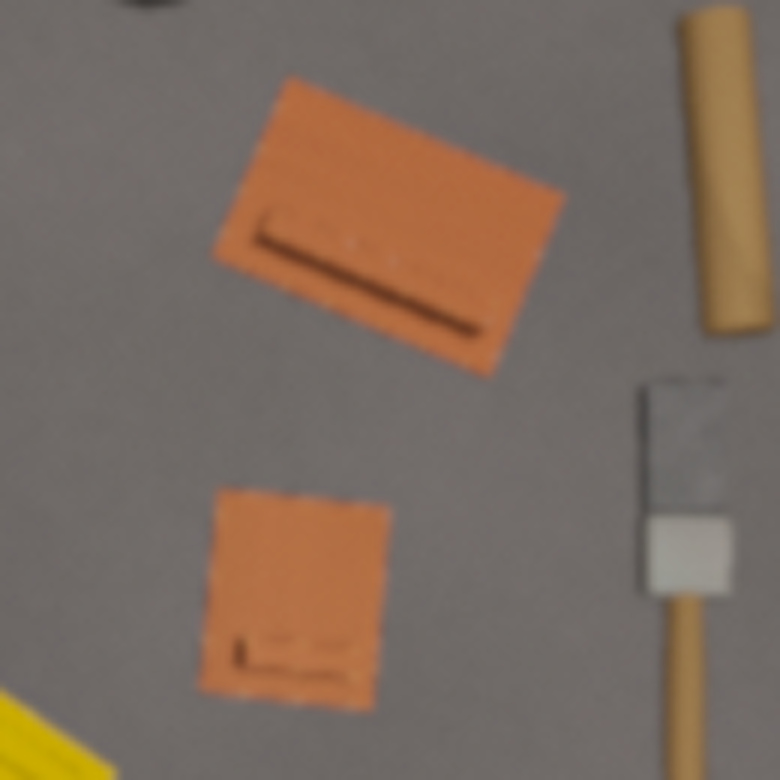

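View pics/t2.png

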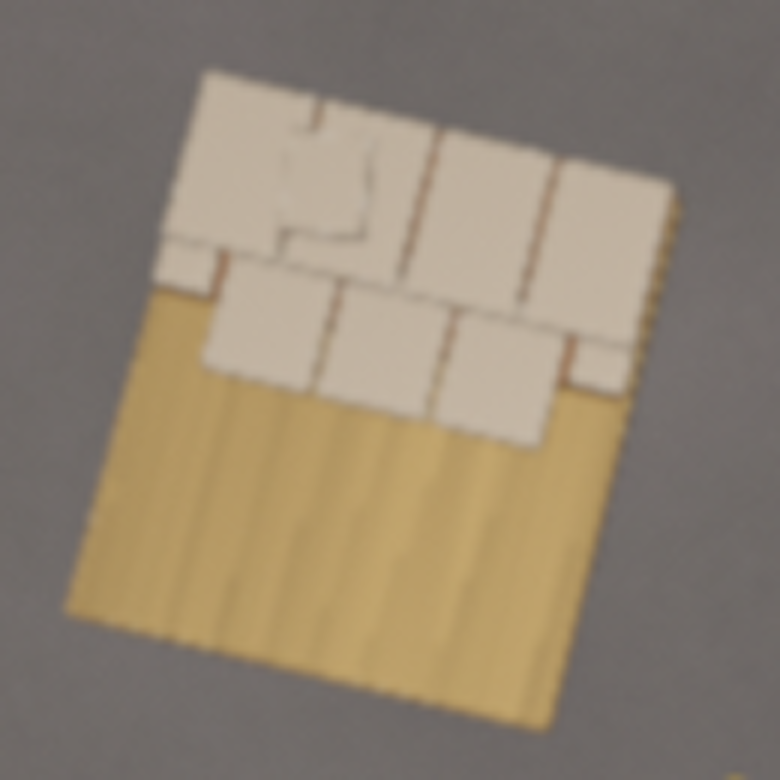

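View pics/s1.png

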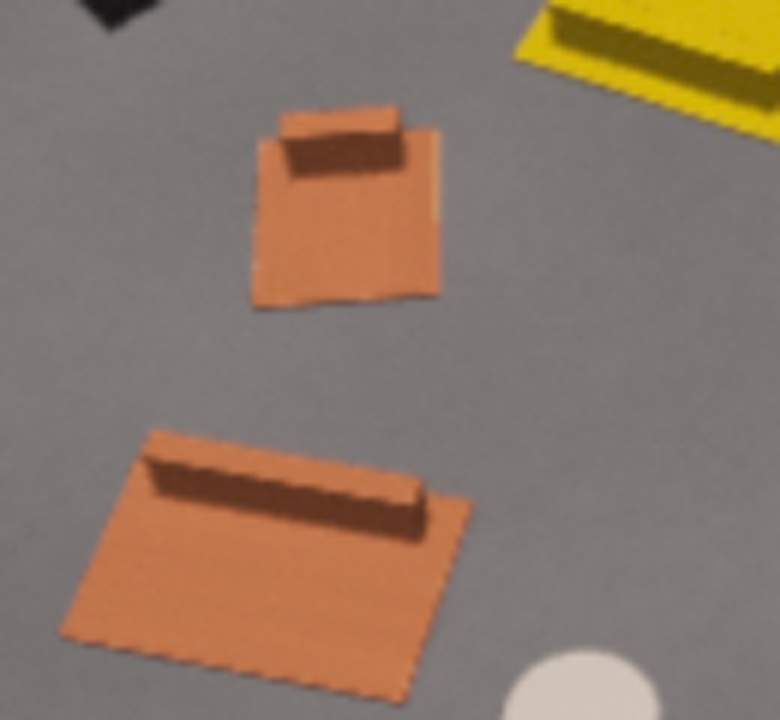

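View pics/s2.png

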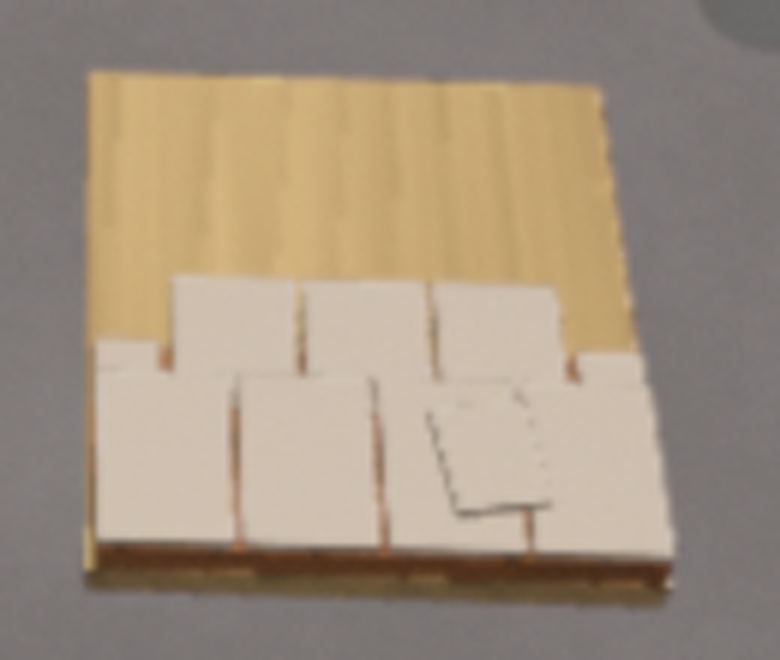

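```bash
cat > fit.py <<'E'
from h import *
from scipy.optimize import least_squares
def fit(obs,x0):
    # obs: (frame, uv, local xyz, fish)
    def res(p):
        r=[]
        c,s=np.cos(p[2]),np.sin(p[2])
        for f,uv,L,fi in obs:
            P=[p[0]+c*L[0]-s*L[1],p[1]+s*L[0]+c*L[1],L[2]]
            r+=list(proj(f,P,fi)[0]-uv)
        return np.array(r)
    s=least_squares(res,x0,x_scale=[100,100,1],loss='soft_l1');return s.x,res(s.x).reshape(-1,2)
E
python3 - <<'E'
from fit import *
f=imaging.grab_frame("top");g=imaging.grab_frame("scene")
t=lambda c,ox,oy:((c[0]+.5)/6-.5+ox,(c[1]+.5)/6-.5+oy)
o=[(f,t(c,300,140),L,0) for c,L in [((290,77),(50,75,4)),((566,195),(50,-75,4)),((213,257),(-50,75,4)),((492,377),(-50,-75,4))]]
o2=[(g,t(c,140,180),L,0) for c,L in [((62,633),(50,-75,4)),((402,703),(50,75,4)),((472,500),(-50,75,4)),((150,430),(-37,-60,36)),((423,478),(-37,60,36))]]
for q in (o,o2,o+o2):
    x,r=fit(q,[620,-260,-.4]);print("strip",x.round(4));print(r.round(1).tolist())
p=[(f,t(c,155,110),L,0) for c,L in [((66,612),(-135,120,18)),((548,730),(-135,-120,18)),((204,370),(-5,84,35)),((538,445),(-5,-84,35)),((208,70),(135,120,43)),((677,183),(135,-120,43))]]
p2=[(g,t(c,290,190),L,0) for c,L in [((90,72),(-135,-120,18)),((602,88),(-135,120,18)),((173,276),(-5,-84,35)),((556,290),(-5,84,35)),((97,542),(135,-120,43)),((672,555),(135,120,43))]]
for q in (p,p2,p+p2):
    x,r=fit(q,[600,170,-.2]);print("panel",x.round(4));print(r.round(1).tolist())
E
```

```text
strip [ 6.242952e+02 -2.607976e+02 -3.821000e-01]
[[-0.0, -0.0], [0.0, 0.0], [0.0, 0.0], [-0.0, -0.0]]
strip [ 6.245019e+02 -2.576257e+02 -3.860000e-01]
[[-0.8, 0.4], [0.1, -0.2], [0.2, 0.1], [0.4, -0.2], [-0.1, -0.0]]
strip [ 6.243367e+02 -2.587571e+02 -3.846000e-01]
[[-0.7, -0.1], [-0.6, 0.1], [-0.7, -0.1], [-0.8, -0.0], [-1.2, 0.4], [-0.3, -0.2], [-0.2, 0.1], [-0.1, -0.2], [-0.6, -0.1]]
panel [ 6.087138e+02  1.751919e+02 -2.094000e-01]
[[-0.0, 0.1], [0.3, -0.1], [-0.5, -0.7], [0.4, 0.4], [-1.3, -0.2], [0.8, 0.4]]
panel [ 6.102521e+02  1.784812e+02 -2.129000e-01]
[[-0.2, 0.2], [-0.2, -0.1], [-0.2, -0.0], [0.3, -0.5], [-1.3, -0.3], [2.4, 0.6]]
panel [ 6.095048e+02  1.767555e+02 -2.116000e-01]
[[-0.6, -0.3], [-0.4, -0.3], [-1.0, -1.1], [-0.2, 0.2], [-1.7, -0.5], [0.4, 0.2], [-0.9, 0.1], [-0.9, -0.3], [-0.9, -0.1], [-0.4, -0.7], [-2.0, -0.4], [1.7, 0.4]]
```

Candidates (top image): long copper (365,178), short copper (350,240), yellow (289,268), black (373,317), copper scrap in tray (488,168). I choose (365,178): copper, 150x100 plate, and the crop confirms a long rib on its near side. The fit residuals are under 1 px.

```bash
cat > go.py <<'E'
from h import *
import sys
def rel(target,yaw_y):
    """target TCP xyz; yaw_y = heading wanted for +-tool y"""
    s=env.read_state();M=R.from_rotvec(s["tcp_rot"]).as_matrix()
    d=M.T@(np.array(target)-s["ee_pos"])
    h=np.arctan2(M[1,1],M[0,1]); e=(yaw_y-h+np.pi/2)%np.pi-np.pi/2
    print("t",round(s["time_s"],2),"pos",s["ee_pos"].round(1),"F",s["contact_force"].round(1),"w",round(s["gripper_width"],3),"q7",s["qpos"][6].round(2))
    print("tool axes xy x:",M[:2,0].round(3),"y:",M[:2,1].round(3),"tilt z",M[:2,2].round(4))
    print("shift cm",(d/10).round(2),"spin deg (about tool z)",np.degrees(-e).round(2))
E
python3 - <<'E'
from go import *
rel([596.5,-247.5,120],-.385)
f=imaging.grab_frame("top")
for z in (0,150,200,250): print(hit(f,(515,295),z).round(), hit(f,(475,295),z).round())
E
```

```text
t 0.35 pos [ 202.3 -511.3  231. ] F [ 0.2 -0.2  0.2] w 0.999 q7 -0.03
tool axes xy x: [0.93  0.368] y: [ 0.368 -0.93 ] tilt z [-0.0003  0.0005]
shift cm [ 46.36 -10.01  11.11] spin deg (about tool z) -46.35
[ 288. -707.    0.] [ 285. -588.    0.]
[ 296. -620.  150.] [ 293. -515.  150.]
[ 299. -591.  200.] [ 296. -491.  200.]
[ 302. -562.  250.] [ 299. -467.  250.]
```

{"op": "send_rows", "data": {"plan": [{"dz": -5},{"dz": -5},{"dx": 4},{"dx": 5},{"dx": 5},{"dx": 5},{"dx": 5,"dy": -3},{"dx": 5,"dy": -4},{"dx": 5,"dy": -3},{"dx": 5},{"dx": 4},{}], "grip_force": 60}}

```text
invalid input
```

{"op": "send_rows", "data": {"plan": [{"spin": -8},{"spin": -8},{"spin": -8},{"spin": -8},{"spin": -8},{"spin": -6},{}]}}

```text
invalid input
```

```bash
python3 - <<'E'
from go import *
rel([596.5,-247.5,120],-.385)
f=imaging.grab_frame("wrist");cv2.imwrite("pics/w1.png",f["color"][:,:,::-1])
E
```

```text
t 0.4 pos [ 202.4 -511.4  231.1] F [ 0.7 -0.2  0.8] w 1.002 q7 -0.03
tool axes xy x: [0.93  0.368] y: [ 0.368 -0.93 ] tilt z [-0.0002  0.0002]
shift cm [ 46.36 -10.03  11.11] spin deg (about tool z) -46.35
```

View pics/w1.png

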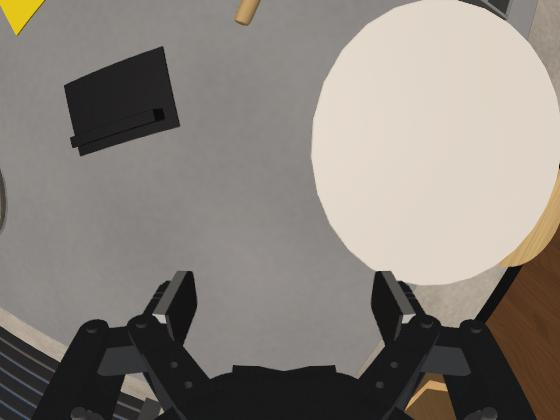

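The moves were refused, so nothing moved; every row probably needs all five fields. The picture is as before: the white bucket is to the right at (435,140).

{"op": "send_rows", "data": {"plan": [{"dx": 0,"dy": 0,"dz": -5,"spin": 0,"gripper": 0},{"dx": 0,"dy": 0,"dz": -5,"spin": 0,"gripper": 0},{"dx": 4,"dy": 0,"dz": 0,"spin": 0,"gripper": 0},{"dx": 5,"dy": 0,"dz": 0,"spin": 0,"gripper": 0},{"dx": 5,"dy": 0,"dz": 0,"spin": 0,"gripper": 0},{"dx": 5,"dy": 0,"dz": 0,"spin": 0,"gripper": 0},{"dx": 5,"dy": -3,"dz": 0,"spin": 0,"gripper": 0},{"dx": 5,"dy": -3,"dz": 0,"spin": 0,"gripper": 0},{"dx": 5,"dy": -3,"dz": 0,"spin": 0,"gripper": 0},{"dx": 5,"dy": 0,"dz": 0,"spin": 0,"gripper": 0},{"dx": 4,"dy": 0,"dz": 0,"spin": 0,"gripper": 0},{"dx": 0,"dy": 0,"dz": 0,"spin": 0,"gripper": 0}], "grip_force": 60}}

```text
time_s: 1.65
ee_pos: [558.5, -285.7, 327.7]
tcp_rot: [-3.077, -0.568, 0.007]
contact_force: [-0.0, 0.2, -0.0]
gripper_width: 1.002
```

{"op": "send_rows", "data": {"plan": [{"dx": 0,"dy": 0,"dz": 0,"spin": -8,"gripper": 0},{"dx": 0,"dy": 0,"dz": 0,"spin": -8,"gripper": 0},{"dx": 0,"dy": 0,"dz": 3,"spin": -8,"gripper": 0},{"dx": 0,"dy": 0,"dz": 4,"spin": -8,"gripper": 0},{"dx": 0,"dy": 0,"dz": 4,"spin": -8,"gripper": 0},{"dx": 0,"dy": 0,"dz": 4,"spin": -7,"gripper": 0},{"dx": 0,"dy": 0,"dz": 0,"spin": 0,"gripper": 0}]}}

```text
time_s: 2.35
ee_pos: [557.7, -286.2, 174.3]
tcp_rot: [-2.57, -1.792, -0.0]
contact_force: [-0.6, -0.0, -1.4]
gripper_width: 1.004
```

```bash
python3 - <<'E'
from go import *
rel([596.5,-247.5,100],-.385)
f=imaging.grab_frame("wrist");cv2.imwrite("pics/w1.png",f["color"][:,:,::-1])
E
```

```text
t 2.35 pos [ 557.7 -286.2  174.3] F [-0.6 -0.  -1.4] w 1.004 q7 -0.02
tool axes xy x: [0.346 0.938] y: [ 0.938 -0.346] tilt z [-0.0043  0.0068]
shift cm [4.93 2.35 7.44] spin deg (about tool z) 1.84
```

View pics/w1.png

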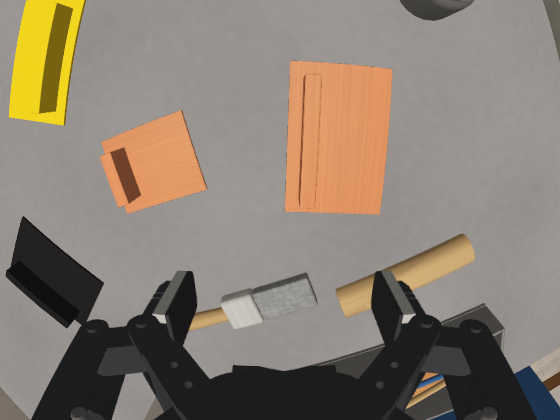

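```bash
python3 - <<'E'
from fit import *
f=imaging.grab_frame("wrist")
o=[(f,c,L,1) for c,L in [((392,69),(50,75,4)),((380,214),(50,-75,4)),((290,61),(-50,75,4)),((286,212),(-50,-75,4))]]
print(fit(o,[620,-260,-.4]))
E
```

```text
(array([ 6.26449417e+02, -2.64043682e+02, -3.81062949e-01]), array([[-0.38988911,  0.49235048],
       [-0.17055413, -0.70708598],
       [ 0.30130136,  0.83441065],
       [ 0.14855778, -0.83871435]]))
```

{"op": "send_rows", "data": {"plan": [{"dx": 2.3,"dy": 1.3,"dz": 2,"spin": 1.8,"gripper": 0},{"dx": 2.3,"dy": 1.3,"dz": 3,"spin": 0,"gripper": 0},{"dx": 0,"dy": 0,"dz": 3,"spin": 0,"gripper": 0},{"dx": 0,"dy": 0,"dz": 0,"spin": 0,"gripper": 0},{"dx": 0,"dy": 0,"dz": 0,"spin": 0,"gripper": 0}]}}

```text
time_s: 2.95
ee_pos: [617.6, -261.1, 120.2]
tcp_rot: [2.595, 1.711, 0.04]
contact_force: [0.4, 0.6, 1.0]
gripper_width: 1.0
```

```bash
python3 - <<'E'
from go import *
rel([597.2,-249.8,60],-.383)
f=imaging.grab_frame("wrist");cv2.imwrite("pics/w2.png",f["color"][:,:,::-1])
print(f["origin"],f["orientation"])
E
```

```text
t 2.95 pos [ 617.6 -261.1  120.2] F [0.4 0.6 1. ] w 1.0 q7 -0.16
tool axes xy x: [0.394 0.919] y: [ 0.918 -0.394] tilt z [ 0.0396 -0.0139]
shift cm [ 0.22 -2.57  5.91] spin deg (about tool z) -1.26
[ 644.1916679  -183.46475951  262.81717371] [-0.33442193  0.025957   -0.40879643]
```

View pics/w2.png

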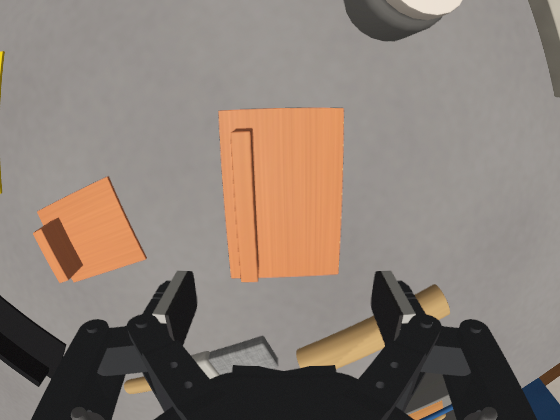

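{"op": "send_rows", "data": {"plan": [{"dx": 0,"dy": 0,"dz": 0,"spin": 0,"gripper": 0},{"dx": 0,"dy": 0,"dz": 0,"spin": 0,"gripper": 0}]}}

```text
time_s: 3.2
ee_pos: [618.9, -263.9, 125.2]
tcp_rot: [2.592, 1.703, 0.044]
contact_force: [-1.0, -0.3, -0.6]
gripper_width: 0.998
```

```bash
python3 - <<'E'
from go import *
rel([597.2,-249.8,60],-.383)
s=env.read_state();print(s["qpos"],s["qd"],s["tcp_rot"])
E
```

```text
t 3.2 pos [ 618.9 -263.9  125.2] F [-1.  -0.3 -0.6] w 0.998 q7 -0.16
tool axes xy x: [0.397 0.918] y: [ 0.917 -0.397] tilt z [ 0.0458 -0.0182]
shift cm [ 0.43 -2.87  6.39] spin deg (about tool z) -1.45
[ 0.56209993  0.61571869 -0.30005048  1.33888346  0.19007257  1.16505412
 -0.16080152] [ 0.00528081 -0.01746677  0.00192882 -0.01636647 -0.00098982  0.01179734
 -0.00197964] [2.59168262 1.70259999 0.04385628]
```

{"op": "send_rows", "data": {"plan": [{"dx": 0,"dy": 0,"dz": 0,"spin": 0,"gripper": 0},{"dx": 0,"dy": 0,"dz": 0,"spin": 0,"gripper": 0}]}}

```text
time_s: 3.4
ee_pos: [619.6, -265.3, 127.9]
tcp_rot: [2.59, 1.698, 0.047]
contact_force: [-0.3, -0.5, 0.0]
gripper_width: 1.0
```

```bash
python3 - <<'E'
from go import *
rel([597.2,-249.8,60],-.383)
s=env.read_state();print(s["qpos"],s["qd"],s["tcp_rot"])
E
```

```text
t 3.4 pos [ 619.6 -265.3  127.9] F [-0.3 -0.5  0. ] w 1.0 q7 -0.16
tool axes xy x: [0.399 0.917] y: [ 0.916 -0.398] tilt z [ 0.0493 -0.0203]
shift cm [ 0.53 -3.03  6.64] spin deg (about tool z) -1.56
[ 0.56309801  0.61300986 -0.29967255  1.33666588  0.18995821  1.16582139
 -0.16100413] [ 0.00314531 -0.00804498  0.00228956 -0.00588462 -0.00135815  0.0039224
  0.00093704] [2.59023171 1.69809236 0.04662322]
```

{"op": "send_rows", "data": {"plan": [{"dx": 0,"dy": -1,"dz": 0,"spin": 0,"gripper": 0},{"dx": 0,"dy": -1,"dz": 0,"spin": 0,"gripper": 0},{"dx": 0,"dy": -1,"dz": 0,"spin": 0,"gripper": 0},{"dx": 0,"dy": 0,"dz": 0,"spin": 0,"gripper": 0}]}}

```text
time_s: 3.8
ee_pos: [591.4, -254.0, 127.3]
tcp_rot: [2.59, 1.695, 0.048]
contact_force: [-0.8, -0.2, -0.1]
gripper_width: 1.001
```

```bash
python3 - <<'E'
from go import *
rel([597.2,-249.8,60],-.383)
s=env.read_state();print(s["qpos"],s["qd"],s["tcp_rot"])
E
```

```text
t 3.8 pos [ 591.4 -254.   127.3] F [-0.8 -0.2 -0.1] w 1.001 q7 -0.17
tool axes xy x: [0.4   0.916] y: [ 0.915 -0.4  ] tilt z [ 0.0508 -0.0212]
shift cm [ 0.61 -0.01  6.74] spin deg (about tool z) -1.66
[ 0.58035178  0.55267123 -0.30686839  1.43887128  0.18152142  1.12207685
 -0.16554273] [ 0.00153843  0.00871814  0.00386826 -0.02572891  0.00589609 -0.01642775
  0.001192  ] [2.59034778 1.69499599 0.04777111]
```

{"op": "send_rows", "data": {"plan": [{"dx": 0,"dy": -1.3,"dz": -2,"spin": -1.7,"gripper": 0},{"dx": 0,"dy": -1.3,"dz": -3,"spin": 0,"gripper": 0},{"dx": 0,"dy": 0,"dz": -3,"spin": 0,"gripper": 0},{"dx": 0,"dy": 0,"dz": 0,"spin": 0,"gripper": 0},{"dx": 0,"dy": 0,"dz": 0,"spin": 0,"gripper": 0}]}}

```text
time_s: 4.3
ee_pos: [563.2, -243.1, 207.6]
tcp_rot: [2.565, 1.733, 0.046]
contact_force: [0.2, -0.3, -0.9]
gripper_width: 0.998
```

```bash
python3 - <<'E'
from go import *
rel([597.2,-249.8,60],-.383)
s=env.read_state();print(s["qpos"],s["qd"],s["tcp_rot"])
E
```

```text
t 4.3 pos [ 563.2 -243.1  207.6] F [ 0.2 -0.3 -0.9] w 0.998 q7 -0.12
tool axes xy x: [0.373 0.928] y: [ 0.926 -0.372] tilt z [ 0.0505 -0.0213]
shift cm [ 0.66  2.59 14.93] spin deg (about tool z) 0.05
[ 0.60673916  0.43575194 -0.33114836  1.41610381  0.14991364  1.25885698
 -0.11623257] [-0.00179688 -0.02106515 -0.00198891 -0.04598155 -0.00281616 -0.00228077
  0.00283407] [2.56458824 1.73310873 0.04636964]
```

{"op": "send_rows", "data": {"plan": [{"dx": 0,"dy": 0,"dz": -4,"spin": 8,"gripper": 0},{"dx": 0,"dy": 0,"dz": -4,"spin": 8,"gripper": 0},{"dx": 0,"dy": 0,"dz": 0,"spin": 0,"gripper": 0}]}}

```text
time_s: 4.6
ee_pos: [558.1, -241.6, 285.2]
tcp_rot: [2.798, 1.348, 0.049]
contact_force: [1.3, 0.0, 0.4]
gripper_width: 1.002
```

```bash
python3 - <<'E'
from go import *
rel([597.2,-249.8,60],-.383)
s=env.read_state();print(s["qpos"],s["qd"],s["tcp_rot"])
E
```

```text
t 4.6 pos [ 558.1 -241.6  285.2] F [1.3 0.  0.4] w 1.002 q7 -0.37
tool axes xy x: [0.623 0.782] y: [ 0.781 -0.623] tilt z [ 0.0437 -0.0182]
shift cm [ 1.5   2.54 22.68] spin deg (about tool z) -16.63
[ 0.56754716  0.39350029 -0.27912755  1.2798253   0.11079043  1.43544062
 -0.37409865] [ 0.0011708   0.05149376  0.00349212  0.08577674  0.00015568 -0.02915345
  0.01870222] [2.79812979 1.3479026  0.04886917]
```

{"op": "send_rows", "data": {"plan": [{"dx": 0,"dy": 0,"dz": 0,"spin": 0,"gripper": 0},{"dx": 0,"dy": 0,"dz": 0,"spin": 0,"gripper": 0}]}}

```text
time_s: 4.8
ee_pos: [558.1, -241.7, 283.1]
tcp_rot: [2.799, 1.35, 0.046]
contact_force: [0.1, 0.1, 0.7]
gripper_width: 0.997
```

```bash
python3 - <<'E'
from go import *
rel([597.2,-249.8,60],-.383)
s=env.read_state();print(s["qpos"],s["qd"],s["tcp_rot"])
E
```

```text
t 4.8 pos [ 558.1 -241.7  283.1] F [0.1 0.1 0.7] w 0.997 q7 -0.37
tool axes xy x: [0.622 0.783] y: [ 0.782 -0.622] tilt z [ 0.0415 -0.0175]
shift cm [ 1.53  2.59 22.46] spin deg (about tool z) -16.56
[ 0.56772581  0.39597865 -0.27952321  1.28140168  0.11160644  1.43381648
 -0.37328175] [ 0.00125338  0.0197405  -0.00259062  0.0240259   0.00335629 -0.00244368
  0.00235043] [2.7987226  1.35035507 0.04628029]
```

{"op": "send_rows", "data": {"plan": [{"dx": -1,"dy": -5,"dz": -5,"spin": 0,"gripper": 0},{"dx": -1,"dy": -5,"dz": -5,"spin": 0,"gripper": 0},{"dx": 0,"dy": 0,"dz": 0,"spin": 0,"gripper": 0},{"dx": 0,"dy": 0,"dz": 0,"spin": 0,"gripper": 0},{"dx": 0,"dy": 0,"dz": 0,"spin": 0,"gripper": 0}]}}

```text
time_s: 5.3
ee_pos: [484.7, -205.4, 344.8]
tcp_rot: [2.815, 1.361, 0.023]
contact_force: [-0.6, -0.2, -0.2]
gripper_width: 0.999
```

```bash
python3 - <<'E'
from go import *
rel([597.2,-249.8,60],-.383)
s=env.read_state();print(s["qpos"],s["qd"],s["tcp_rot"])
E
```

```text
t 5.3 pos [ 484.7 -205.4  344.8] F [-0.6 -0.2 -0.2] w 0.999 q7 -0.36
tool axes xy x: [0.621 0.784] y: [ 0.784 -0.621] tilt z [ 0.0195 -0.007 ]
shift cm [ 3.32 11.02 28.73] spin deg (about tool z) -16.44
[ 0.59715915  0.22883998 -0.29283971  1.35334296  0.06626752  1.54813607
 -0.35854068] [-0.00081454  0.02002484  0.00748743  0.03266948  0.00694826 -0.01127621
  0.00235068] [2.8148367  1.36120183 0.02262683]
```

{"op": "send_rows", "data": {"plan": [{"dx": -1,"dy": -5,"dz": -4,"spin": 0,"gripper": 0},{"dx": -1,"dy": -5,"dz": -4,"spin": 0,"gripper": 0},{"dx": 0,"dy": 0,"dz": 0,"spin": 0,"gripper": 0},{"dx": 0,"dy": 0,"dz": 0,"spin": 0,"gripper": 0}]}}

```text
time_s: 5.7
ee_pos: [408.4, -168.1, 401.6]
tcp_rot: [-2.828, -1.366, -0.005]
contact_force: [0.1, 0.1, -1.5]
gripper_width: 1.002
```

```bash
python3 - <<'E'
from go import *
rel([597.2,-249.8,60],-.383)
s=env.read_state();print(s["qpos"],s["qd"],s["tcp_rot"])
E
```

```text
t 5.7 pos [ 408.4 -168.1  401.6] F [ 0.1  0.1 -1.5] w 1.002 q7 -0.34
tool axes xy x: [0.622 0.783] y: [ 0.783 -0.622] tilt z [0.0024 0.0021]
shift cm [ 5.23 19.85 34.19] spin deg (about tool z) -16.5
[ 0.62653005  0.06440585 -0.29345086  1.40226878  0.01594666  1.67608229
 -0.33570562] [-0.00312633 -0.03401865 -0.00228812 -0.02090759 -0.01336795  0.03163097
  0.00151978] [-2.82825247 -1.36573829 -0.00480348]
```

{"op": "send_rows", "data": {"plan": [{"dx": 0,"dy": 0,"dz": 0,"spin": -2,"gripper": 0},{"dx": 0,"dy": 0,"dz": 1,"spin": -2,"gripper": 0},{"dx": 0,"dy": 0,"dz": 2,"spin": -2,"gripper": 0},{"dx": 0,"dy": 0,"dz": 2,"spin": -2,"gripper": 0},{"dx": 0,"dy": 0,"dz": 2,"spin": -2,"gripper": 0},{"dx": 0,"dy": 0,"dz": 2,"spin": -2,"gripper": 0},{"dx": 0,"dy": 0,"dz": 2,"spin": -2,"gripper": 0},{"dx": 0,"dy": 0,"dz": 2,"spin": -2,"gripper": 0},{"dx": 0,"dy": 0,"dz": 2,"spin": 0,"gripper": 0},{"dx": 0,"dy": 0,"dz": 1,"spin": 0,"gripper": 0},{"dx": 0,"dy": 0,"dz": 0,"spin": 0,"gripper": 0}]}}

```text
time_s: 6.8
ee_pos: [407.3, -169.5, 213.4]
tcp_rot: [-2.574, -1.742, 0.019]
contact_force: [-0.7, 0.3, 0.2]
gripper_width: 1.0
```

```bash
python3 - <<'E'
from go import *
rel([597.2,-249.8,60],-.383)
E
```

```text
t 6.8 pos [ 407.3 -169.5  213.4] F [-0.7  0.3  0.2] w 1.0 q7 -0.06
tool axes xy x: [0.372 0.928] y: [ 0.928 -0.371] tilt z [-0.0286  0.0207]
shift cm [-0.53 21.13 14.63] spin deg (about tool z) 0.14
```

{"op": "send_rows", "data": {"plan": [{"dx": 0,"dy": 4,"dz": 0,"spin": 0,"gripper": 0},{"dx": 0,"dy": 4,"dz": 0,"spin": 0,"gripper": 0},{"dx": 0,"dy": 4,"dz": 0,"spin": 0,"gripper": 0},{"dx": 0,"dy": 0,"dz": 0,"spin": 0,"gripper": 0},{"dx": 0,"dy": 0,"dz": 0,"spin": 0,"gripper": 0}]}}

```text
time_s: 7.3
ee_pos: [521.2, -216.1, 205.0]
tcp_rot: [-2.571, -1.737, 0.026]
contact_force: [-1.2, -0.1, 0.1]
gripper_width: 0.998
```

```bash
python3 - <<'E'
from go import *
rel([597.2,-249.8,60],-.383)
E
```

```text
t 7.3 pos [ 521.2 -216.1  205. ] F [-1.2 -0.1  0.1] w 0.998 q7 -0.11
tool axes xy x: [0.373 0.928] y: [ 0.927 -0.373] tilt z [-0.0355  0.023 ]
shift cm [-0.4   8.9  14.14] spin deg (about tool z) 0.04
```

{"op": "send_rows", "data": {"plan": [{"dx": 0,"dy": 2,"dz": 4,"spin": 0,"gripper": 0},{"dx": 0,"dy": 2,"dz": 4,"spin": 0,"gripper": 0},{"dx": 0,"dy": 0,"dz": 0,"spin": 0,"gripper": 0},{"dx": 0,"dy": 0,"dz": 0,"spin": 0,"gripper": 0}]}}

```text
time_s: 7.7
ee_pos: [556.9, -230.2, 125.6]
tcp_rot: [-2.576, -1.739, 0.021]
contact_force: [0.1, 1.0, 0.9]
gripper_width: 1.001
```

```bash
python3 - <<'E'
from go import *
rel([597.2,-249.8,60],-.383)
E
```

```text
t 7.7 pos [ 556.9 -230.2  125.6] F [0.1 1.  0.9] w 1.001 q7 -0.13
tool axes xy x: [0.374 0.927] y: [ 0.927 -0.374] tilt z [-0.03  0.02]
shift cm [-0.36  4.69  6.4 ] spin deg (about tool z) -0.0
```

{"op": "send_rows", "data": {"plan": [{"dx": 0,"dy": 0,"dz": -3,"spin": 0,"gripper": 0},{"dx": 0,"dy": 0,"dz": -3,"spin": 0,"gripper": 0},{"dx": 0,"dy": 0,"dz": -3,"spin": 0,"gripper": 0},{"dx": 0,"dy": 0,"dz": -3,"spin": 0,"gripper": 0},{"dx": 0,"dy": 0,"dz": 0,"spin": 0,"gripper": 0},{"dx": 0,"dy": 0,"dz": 0,"spin": 0,"gripper": 0}]}}

```text
time_s: 8.3
ee_pos: [557.3, -231.0, 263.9]
tcp_rot: [-2.585, -1.746, 0.012]
contact_force: [0.4, -0.1, -1.0]
gripper_width: 1.0
```

```bash
python3 - <<'E'
from go import *
rel([597.2,-249.8,60],-.383)
print(env.read_state()["qpos"])
E
```

```text
t 8.3 pos [ 557.3 -231.   263.9] F [ 0.4 -0.1 -1. ] w 1.0 q7 -0.11
tool axes xy x: [0.373 0.928] y: [ 0.927 -0.373] tilt z [-0.0185  0.0138]
shift cm [-0.37  4.85 20.28] spin deg (about tool z) 0.02
[ 0.55702583  0.44561999 -0.29303612  1.25738779  0.11743944  1.47776728
 -0.1050722 ]
```

{"op": "send_rows", "data": {"plan": [{"dx": 0,"dy": 1,"dz": 5,"spin": 0,"gripper": 0},{"dx": 0,"dy": 1,"dz": 5,"spin": 0,"gripper": 0},{"dx": 0,"dy": 0,"dz": 0,"spin": 0,"gripper": 0}]}}

```text
time_s: 8.6
ee_pos: [575.3, -237.6, 167.0]
tcp_rot: [-2.593, -1.751, 0.004]
contact_force: [-1.6, 0.2, -0.5]
gripper_width: 0.996
```

```bash
python3 - <<'E'
from go import *
rel([597.2,-249.8,60],-.383)
print(env.read_state()["qpos"])
print(env.read_state()["qd"])
E
```

```text
t 8.6 pos [ 575.3 -237.6  167. ] F [-1.6  0.2 -0.5] w 0.996 q7 -0.12
tool axes xy x: [0.373 0.928] y: [ 0.928 -0.373] tilt z [-0.0091  0.009 ]
shift cm [-0.37  2.61 10.67] spin deg (about tool z) 0.02
[ 0.55155767  0.52503143 -0.28443855  1.37532384  0.14154943  1.27317835
 -0.12226995]
[ 0.00672576 -0.08489909 -0.01067288 -0.06663561 -0.00321167  0.0520962
  0.00402527]
```

{"op": "send_rows", "data": {"plan": [{"dx": 0,"dy": 0.6,"dz": 2,"spin": 0,"gripper": 0},{"dx": 0,"dy": 1,"dz": 3,"spin": 0,"gripper": 0},{"dx": -0.3,"dy": 1,"dz": 3,"spin": 0,"gripper": 0},{"dx": 0,"dy": 0,"dz": 1,"spin": 0,"gripper": 0},{"dx": 0,"dy": 0,"dz": 0,"spin": 0,"gripper": 0},{"dx": 0,"dy": 0,"dz": 0,"spin": 0,"gripper": 0}]}}

```text
time_s: 9.2
ee_pos: [599.0, -249.6, 85.6]
tcp_rot: [-2.599, -1.755, -0.003]
contact_force: [0.3, 0.3, -0.1]
gripper_width: 0.999
```

```bash
python3 - <<'E'
from go import *
rel([597.2,-249.8,8],-.383)
f=imaging.grab_frame("wrist");cv2.imwrite("pics/w3.png",f["color"][:,:,::-1])
for nm,(x,y) in dict(ov=(624.3,-258.8),wr=(626.4,-264)).items():
    c,s=np.cos(-.383),np.sin(-.383)
    print(nm,proj(f,[[x+c*a-s*b,y+s*a+c*b,z] for a,b,z in [(50,75,4),(50,-75,4),(-50,75,4),(-50,-75,4),(-37,60,36),(-23,60,36),(-37,-60,36)]],1).round(1).tolist())
E
```

```text
t 9.2 pos [ 599.  -249.6   85.6] F [ 0.3  0.3 -0.1] w 0.999 q7 -0.13
tool axes xy x: [0.373 0.928] y: [ 0.928 -0.373] tilt z [-0.0019  0.0059]
shift cm [-0.12 -0.13  7.76] spin deg (about tool z) 0.01
ov [[393.4, 114.3], [374.7, 297.4], [250.6, 110.9], [256.6, 299.3], [267.2, 137.2], [290.9, 137.2], [270.3, 307.5]]
wr [[398.2, 120.2], [378.4, 301.0], [256.3, 116.7], [261.4, 303.3], [273.9, 143.9], [297.5, 144.0], [275.7, 312.0]]
```

View pics/w3.png

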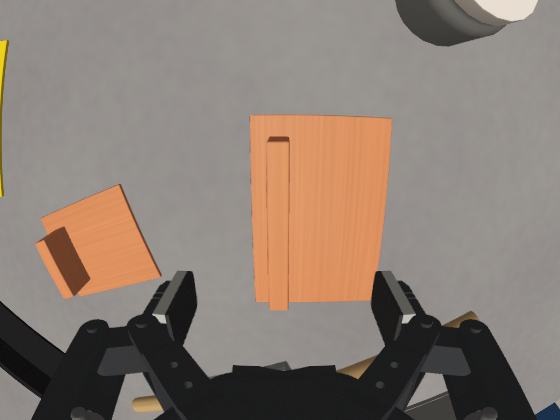

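```bash
python3 - <<'E'
from fit import *
from go import rel
f=imaging.grab_frame("wrist")
o=[(f,c,L,1) for c,L in [((391,118),(50,75,4)),((374,300),(50,-75,4)),((250,115),(-50,75,4)),((257,301),(-50,-75,4)),((267,141),(-37,60,36)),((289,141),(-23,60,36)),((271,310),(-37,-60,36)),((288,309),(-23,-60,36))]]
x,r=fit(o,[620,-260,-.4]);print(x,r.round(1).tolist())
a=x[2];rib=x[:2]-30*np.array([np.cos(a),np.sin(a)]);print(rib)
rel([*rib,9],a)
E
```

```text
[ 6.23393653e+02 -2.60856217e+02 -3.80446644e-01] [[1.1, -0.6], [-0.1, -0.8], [-0.3, -0.4], [-0.6, 0.4], [-0.7, 0.3], [0.9, 0.2], [-1.0, -0.1], [1.2, 0.9]]
[ 595.53868651 -249.7161607 ]
t 9.3 pos [ 599.6 -249.6   86.1] F [-0.7 -0.3 -0.4] w 1.0 q7 -0.13
tool axes xy x: [0.373 0.928] y: [ 0.928 -0.373] tilt z [-0.0003  0.0054]
shift cm [-0.2  -0.36  7.71] spin deg (about tool z) -0.12
```

{"op": "send_rows", "data": {"plan": [{"dx": -0.2,"dy": -0.3,"dz": 1,"spin": 0,"gripper": 0},{"dx": 0,"dy": 0,"dz": 1.5,"spin": 0,"gripper": 0},{"dx": 0,"dy": 0,"dz": 1.5,"spin": 0,"gripper": 0},{"dx": 0,"dy": 0,"dz": 1.5,"spin": 0,"gripper": 0},{"dx": 0,"dy": 0,"dz": 0.8,"spin": 0,"gripper": 0},{"dx": 0,"dy": 0,"dz": 0,"spin": 0,"gripper": 0},{"dx": 0,"dy": 0,"dz": 0,"spin": 0,"gripper": 0}]}}

```text
time_s: 10.0
ee_pos: [596.4, -250.3, 21.4]
tcp_rot: [-2.602, -1.758, -0.008]
contact_force: [0.2, -0.4, -0.1]
gripper_width: 0.995
```

```bash
python3 - <<'E'
from go import *
rel([595.5,-249.7,9],-.38)
f=imaging.grab_frame("wrist");cv2.imwrite("pics/w4.png",f["color"][:,:,::-1])
E
```

```text
t 10.0 pos [ 596.4 -250.3   21.4] F [ 0.2 -0.4 -0.1] w 0.995 q7 -0.15
tool axes xy x: [0.373 0.928] y: [ 0.928 -0.373] tilt z [0.0035 0.0035]
shift cm [ 0.02 -0.11  1.24] spin deg (about tool z) -0.14
```

View pics/w4.png

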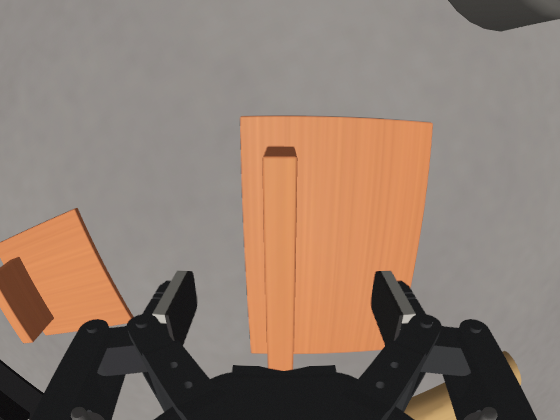

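{"op": "send_rows", "data": {"plan": [{"dx": 0,"dy": -0.1,"dz": 0.6,"spin": 0,"gripper": 0},{"dx": 0,"dy": 0,"dz": 0.5,"spin": 0,"gripper": 0},{"dx": 0,"dy": 0,"dz": 0,"spin": 0,"gripper": 100},{"dx": 0,"dy": 0,"dz": 0,"spin": 0,"gripper": 255},{"dx": 0,"dy": 0,"dz": 0,"spin": 0,"gripper": 255},{"dx": 0,"dy": 0,"dz": 0,"spin": 0,"gripper": 255},{"dx": 0,"dy": 0,"dz": 0,"spin": 0,"gripper": 255},{"dx": 0,"dy": 0,"dz": 0,"spin": 0,"gripper": 255}], "grip_force": 80}}

```text
time_s: 10.85
ee_pos: [597.1, -250.4, 12.3]
tcp_rot: [2.601, 1.757, 0.011]
contact_force: [0.9, -0.2, -1.5]
gripper_width: 0.146
```

```bash
python3 - <<'E'
from go import *
rel([595.5,-249.7,9],-.38)
f=imaging.grab_frame("wrist");cv2.imwrite("pics/w5.png",f["color"][:,:,::-1])
E
```

```text
t 10.85 pos [ 597.1 -250.4   12.3] F [ 0.9 -0.2 -1.5] w 0.146 q7 -0.15
tool axes xy x: [0.373 0.928] y: [ 0.928 -0.373] tilt z [0.0075 0.0019]
shift cm [ 0.   -0.18  0.33] spin deg (about tool z) -0.16
```

View pics/w5.png

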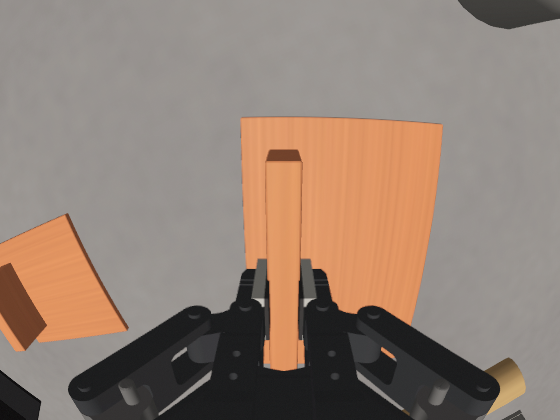

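```bash
python3 - <<'E'
from fit import *
f=imaging.grab_frame("wrist");s=env.read_state()
o=[(f,c,L,1) for c,L in [((441,124),(50,75,4)),((241,117),(-50,75,4)),((266,161),(-37,60,36)),((301,160),(-23,60,36))]]
x,r=fit(o,[620,-260,-.4]);print(x,r.round(1).tolist())
M=R.from_rotvec(s["tcp_rot"]).as_matrix()
print("origin in tool mm",M.T@(np.array([x[0],x[1],0])-s["ee_pos"]),"tool-y heading",np.arctan2(M[1,1],M[0,1]))
E
```

```text
[ 6.24490718e+02 -2.61437495e+02 -3.84241132e-01] [[2.0, -0.0], [-1.1, -0.0], [-1.3, -0.4], [1.4, 0.6]]
origin in tool mm [-0.07699727 29.44751904 12.46580554] tool-y heading -0.38263112021047824
```

{"op": "send_rows", "data": {"plan": [{"dx": 0,"dy": 0,"dz": -0.5,"spin": 0,"gripper": 255},{"dx": 0,"dy": 0,"dz": -1,"spin": 0,"gripper": 255},{"dx": 0,"dy": 0,"dz": -2,"spin": 0,"gripper": 255},{"dx": 0,"dy": 0,"dz": -2,"spin": -1,"gripper": 255},{"dx": 0,"dy": 0,"dz": -2,"spin": -2,"gripper": 255},{"dx": 0,"dy": 0,"dz": -2,"spin": -2,"gripper": 255},{"dx": 0,"dy": 0,"dz": -1,"spin": -2,"gripper": 255},{"dx": 0,"dy": 0,"dz": 0,"spin": -2,"gripper": 255},{"dx": 0,"dy": 0,"dz": 0,"spin": -1,"gripper": 255},{"dx": 0,"dy": 0,"dz": 0,"spin": 0,"gripper": 255}]}}

```text
time_s: 11.95
ee_pos: [593.7, -249.8, 123.5]
tcp_rot: [-2.432, -1.987, -0.006]
contact_force: [0.3, -0.2, -1.7]
gripper_width: 0.146
```

```bash
python3 - <<'E'
from go import *
rel([506.8,198.8,100],-.2115)
f=imaging.grab_frame("wrist");cv2.imwrite("pics/w6.png",f["color"][:,:,::-1])
E
```

```text
t 11.95 pos [ 593.7 -249.8  123.5] F [ 0.3 -0.2 -1.7] w 0.146 q7 0.04
tool axes xy x: [0.2  0.98] y: [ 0.98 -0.2 ] tilt z [0.0023 0.0033]
shift cm [ 42.22 -17.47   2.48] spin deg (about tool z) 0.61
```

View pics/w6.png

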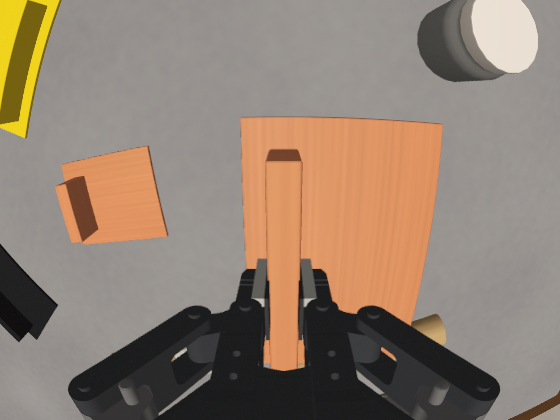

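The strip is held rigidly: its corners are still at (241,117) and (441,124), and the short strip hasn't moved. Next I move across.

{"op": "send_rows", "data": {"plan": [{"dx": 1.5,"dy": -0.6,"dz": 0,"spin": 0,"gripper": 255},{"dx": 2.5,"dy": -1,"dz": 0,"spin": 0,"gripper": 255},{"dx": 3,"dy": -1.2,"dz": 0,"spin": 0,"gripper": 255},{"dx": 3,"dy": -1.2,"dz": 0,"spin": 0,"gripper": 255},{"dx": 3,"dy": -1.2,"dz": 0,"spin": 0,"gripper": 255},{"dx": 3,"dy": -1.2,"dz": 0,"spin": 0,"gripper": 255},{"dx": 3,"dy": -1.2,"dz": 0,"spin": 0,"gripper": 255},{"dx": 3,"dy": -1.2,"dz": 0,"spin": 0,"gripper": 255},{"dx": 2,"dy": -0.8,"dz": 0,"spin": 0,"gripper": 255},{"dx": 1,"dy": -0.4,"dz": 0,"spin": 0,"gripper": 255},{"dx": 0,"dy": 0,"dz": 0,"spin": 0,"gripper": 255}]}}

```text
time_s: 13.1
ee_pos: [534.1, 38.4, 120.1]
tcp_rot: [-2.418, -1.983, 0.003]
contact_force: [1.1, -0.6, -2.1]
gripper_width: 0.146
```

```bash
python3 - <<'E'
from go import *
rel([506.8,198.8,100],-.2115)
E
```

```text
t 13.1 pos [534.1  38.4 120.1] F [ 1.1 -0.6 -2.1] w 0.146 q7 -0.44
tool axes xy x: [0.196 0.981] y: [ 0.981 -0.196] tilt z [-0.0109  0.01  ]
shift cm [15.18 -5.8   2.2 ] spin deg (about tool z) 0.82
```

{"op": "send_rows", "data": {"plan": [{"dx": 1,"dy": -0.6,"dz": 0,"spin": 0,"gripper": 255},{"dx": 2,"dy": -1,"dz": 0,"spin": 0.8,"gripper": 255},{"dx": 3,"dy": -1.2,"dz": 0,"spin": 0,"gripper": 255},{"dx": 3,"dy": -1.2,"dz": 0,"spin": 0,"gripper": 255},{"dx": 2.5,"dy": -1,"dz": 0,"spin": 0,"gripper": 255},{"dx": 1.5,"dy": -0.6,"dz": 0,"spin": 0,"gripper": 255},{"dx": 0.5,"dy": -0.2,"dz": 0,"spin": 0,"gripper": 255},{"dx": 0,"dy": 0,"dz": 0,"spin": 0,"gripper": 255},{"dx": 0,"dy": 0,"dz": 0,"spin": 0,"gripper": 255}]}}

```text
time_s: 14.0
ee_pos: [507.5, 175.8, 119.8]
tcp_rot: [-2.46, -1.939, 0.012]
contact_force: [1.0, -0.2, -2.6]
gripper_width: 0.144
```

```bash
python3 - <<'E'
from go import *
rel([506.8,198.8,100],-.2115)
f=imaging.grab_frame("wrist");cv2.imwrite("pics/w7.png",f["color"][:,:,::-1])
E
```

```text
t 14.0 pos [507.5 175.8 119.8] F [ 1.  -0.2 -2.6] w 0.144 q7 -0.76
tool axes xy x: [0.234 0.972] y: [ 0.972 -0.234] tilt z [-0.0118  0.0026]
shift cm [ 2.22 -0.58  1.98] spin deg (about tool z) -1.39
```

View pics/w7.png

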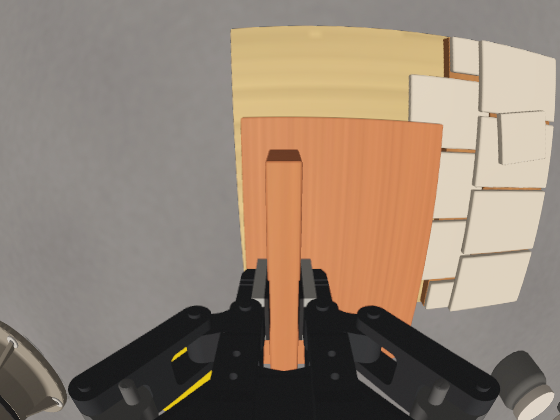

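{"op": "send_rows", "data": {"plan": [{"dx": 0,"dy": 0,"dz": 0,"spin": -1.4,"gripper": 255},{"dx": 1,"dy": -0.3,"dz": 1,"spin": 0,"gripper": 255},{"dx": 1.2,"dy": -0.3,"dz": 1.5,"spin": 0,"gripper": 255},{"dx": 0,"dy": 0,"dz": 1.5,"spin": 0,"gripper": 255},{"dx": 0,"dy": 0,"dz": 0,"spin": 0,"gripper": 255},{"dx": 0,"dy": 0,"dz": 0,"spin": 0,"gripper": 255}]}}

```text
time_s: 14.65
ee_pos: [507.4, 195.8, 76.7]
tcp_rot: [-2.444, -1.961, 0.013]
contact_force: [-0.5, -0.2, -1.8]
gripper_width: 0.143
```

```bash
python3 - <<'E'
from go import *
rel([506.8,198.8,60],-.2115)
f=imaging.grab_frame("wrist");cv2.imwrite("pics/w8.png",f["color"][:,:,::-1])
crop(f,200,0,360,330,2,"pics/w8c.png")
x,y,a=609.5,176.8,-.2115;c,s=np.cos(a),np.sin(a)
print(proj(f,[[x+c*p-s*q,y+s*p+c*q,z] for p,q,z in [(-135,120,18),(-5,84,35),(-5,30,35),(-5,-27,35),(52,120,43),(135,120,43)]],1).round(1).tolist())
E
```

```text
t 14.65 pos [507.4 195.8  76.7] F [-0.5 -0.2 -1.8] w 0.143 q7 -0.81
tool axes xy x: [0.217 0.976] y: [ 0.976 -0.217] tilt z [-0.0115  0.0015]
shift cm [ 0.28 -0.11  1.67] spin deg (about tool z) -0.4
[[232.7, 37.9], [448.4, 101.3], [441.1, 187.2], [428.1, 266.9], [527.3, 58.2], [598.2, 81.6]]
```

View pics/w8c.png

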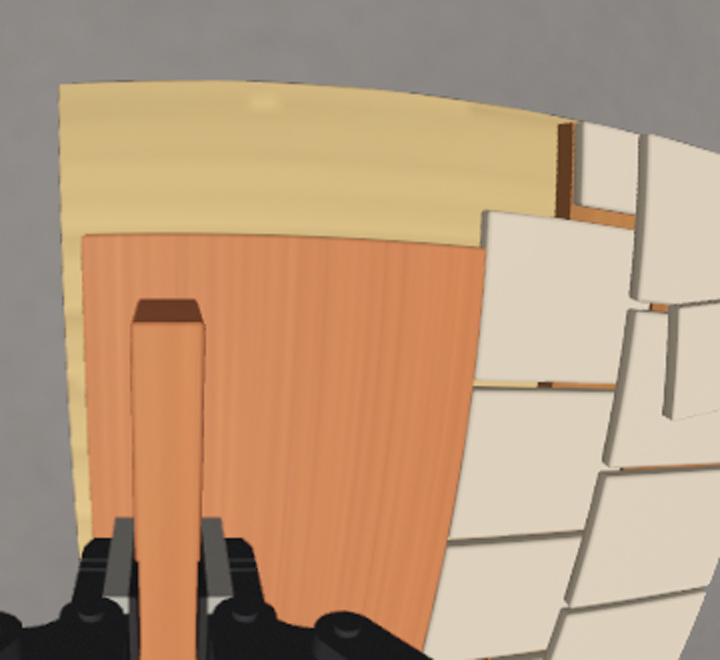

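```bash
python3 - <<'E'
from fit import *
from go import rel
f=imaging.grab_frame("wrist");s=env.read_state()
o=[(f,c,L,1) for c,L in [((230,42.5),(-135,120,18)),((442.5,105.5),(-5,84,35)),((438,190.5),(-5,30,35)),((424.5,270),(-5,-27,35)),((521.5,67.5),(52,120,43))]]
x,r=fit(o,[609,176,-.21]);print(x.round(3),r.round(1).tolist())
o=[(f,c,L,1) for c,L in [((240.8,117.5),(-50,75,4)),((441.8,124),(50,75,4)),((266,161),(-37,60,36)),((301,160.5),(-23,60,36))]]
h=s["ee_pos"][2]-12.4
o=[(a,b,(L[0],L[1],L[2]+h),k) for a,b,L,k in o]
y,r=fit(o,[530,190,-.21]);print("strip",y.round(3),r.round(1).tolist())
c,sn=np.cos(x[2]),np.sin(x[2]);d=y[:2]-x[:2]
print("strip origin in panel",c*d[0]+sn*d[1],-sn*d[0]+c*d[1],"yaw",y[2]-x[2])
E
```

```text
[ 6.06256e+02  1.74113e+02 -2.12000e-01] [[-1.2, -0.2], [2.4, -0.0], [-0.6, 1.0], [-0.1, 0.7], [3.5, -5.8]]
strip [ 5.36062e+02  1.89154e+02 -2.18000e-01] [[-0.5, -0.7], [3.7, -0.2], [-2.1, 0.1], [0.8, 0.7]]
strip origin in panel -71.78674113494155 -0.07364129175543077 yaw -0.005991442772644712
```

{"op": "send_rows", "data": {"plan": [{"dx": 0,"dy": 0,"dz": 1,"spin": -0.4,"gripper": 255},{"dx": 0,"dy": 0,"dz": 1,"spin": 0,"gripper": 255},{"dx": 0,"dy": 0,"dz": 1,"spin": 0,"gripper": 255},{"dx": 0,"dy": 0,"dz": 0.7,"spin": 0,"gripper": 255},{"dx": 0,"dy": 0,"dz": 0.2,"spin": 0,"gripper": 255},{"dx": 0,"dy": 0,"dz": 0,"spin": 0,"gripper": 255},{"dx": 0,"dy": 0,"dz": 0,"spin": 0,"gripper": 255}]}}

```text
time_s: 15.45
ee_pos: [508.1, 194.8, 35.4]
tcp_rot: [-2.44, -1.968, 0.01]
contact_force: [-0.1, -0.1, -2.6]
gripper_width: 0.147
```

```bash
python3 - <<'E'
from go import *
rel([506.8,198.8,30.4],-.2115)
E
```

```text
t 15.45 pos [508.1 194.8  35.4] F [-0.1 -0.1 -2.6] w 0.147 q7 -0.83
tool axes xy x: [0.212 0.977] y: [ 0.977 -0.212] tilt z [-0.0094  0.0011]
shift cm [ 0.36 -0.21  0.5 ] spin deg (about tool z) -0.09
```

{"op": "send_rows", "data": {"plan": [{"dx": 0.1,"dy": 0,"dz": 0.2,"spin": 0,"gripper": 255},{"dx": 0,"dy": 0,"dz": 0.15,"spin": 0,"gripper": 255},{"dx": 0,"dy": 0,"dz": 0,"spin": 0,"gripper": 255}]}}

```text
time_s: 15.75
ee_pos: [509.1, 196.3, 32.5]
tcp_rot: [-2.44, -1.969, 0.007]
contact_force: [-0.4, -0.8, -1.0]
gripper_width: 0.146
```

```bash
python3 - <<'E'
from go import *
rel([506.8,198.8,30.4],-.2115)
f=imaging.grab_frame("wrist");crop(f,200,0,360,330,2,"pics/w9c.png")
g=imaging.grab_frame("scene");crop(g,290,170,130,110,6,"pics/s9.png")
E
```

```text
t 15.75 pos [509.1 196.3  32.5] F [-0.4 -0.8 -1. ] w 0.146 q7 -0.83
tool axes xy x: [0.211 0.977] y: [ 0.977 -0.211] tilt z [-0.0075  0.0019]
shift cm [ 0.19 -0.28  0.22] spin deg (about tool z) -0.09
```

View pics/w9c.png

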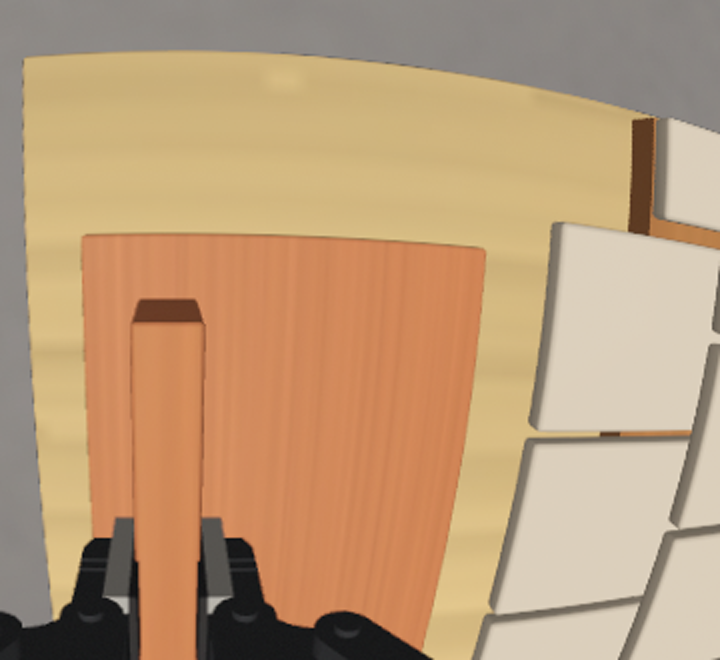

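View pics/s9.png

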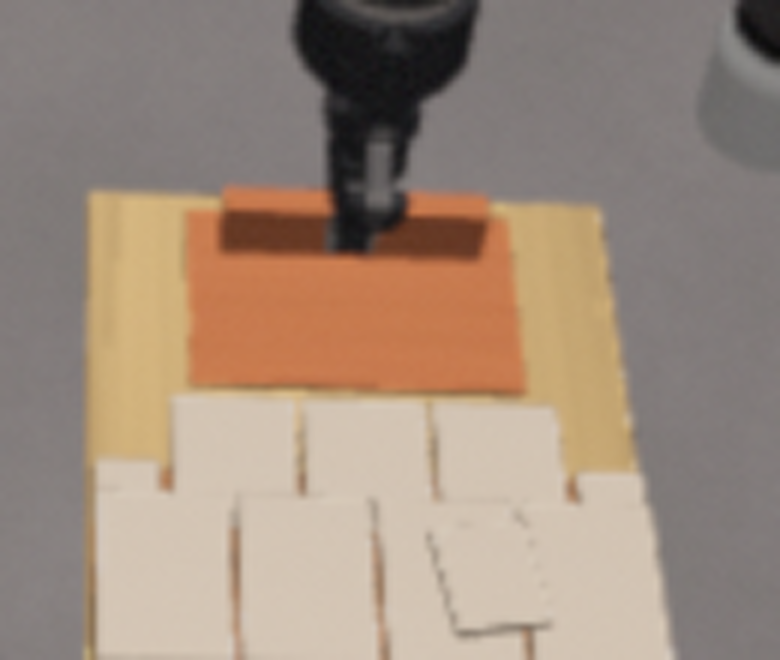

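```bash
python3 - <<'E'
from fit import *
g=imaging.grab_frame("scene");f=imaging.grab_frame("wrist")
t=lambda c:((c[0]+.5)/6-.5+290,(c[1]+.5)/6-.5+170)
u=lambda c:((c[0]+.5)/2-.5+200,(c[1]+.5)/2-.5)
P=[((90,191),(-135,-120,18)),((602,207),(-135,120,18)),((173,396),(-5,-84,35)),((557,409),(-5,84,35))]
S=[((190,386),(50,-75,22)),((525,393),(50,75,22)),((222,188),(-37,-60,56)),((490,199),(-37,60,56)),((514,252),(-37,75,24))][:4]
PW=[((24,58),(-135,120,18)),((553,223),(-5,84,35)),((531,429),(-5,30,35)),((490,614),(-5,-27,35))]
SW=[((82,235),(-50,75,24)),((485,249),(50,75,24)),((132,322),(-37,60,56)),((204,322),(-23,60,56))]
for p,s,fr,k,fi in ((P,S,g,t,0),(PW,SW,f,u,1)):
    x,r=fit([(fr,k(c),L,fi) for c,L in p],[609,176,-.21]);y,r2=fit([(fr,k(c),L,fi) for c,L in s],[535,190,-.21])
    c,sn=np.cos(x[2]),np.sin(x[2]);d=y[:2]-x[:2]
    print(x.round(3),y.round(3),"rel",c*d[0]+sn*d[1],-sn*d[0]+c*d[1],y[2]-x[2]);print(r.round(1).tolist(),r2.round(1).tolist())
E
```

```text
[ 6.10216e+02  1.78406e+02 -2.17000e-01] [ 5.41296e+02  1.92689e+02 -2.14000e-01] rel -70.37944298075395 -0.8939541253543659 0.0026670293520370814
[[0.0, 0.2], [0.0, 0.2], [-0.2, -0.2], [0.2, -0.2]] [[-0.3, -0.1], [0.4, 0.5], [0.2, 0.0], [-0.3, -0.5]]
[ 6.05099e+02  1.75866e+02 -2.09000e-01] [ 5.38031e+02  1.90140e+02 -2.14000e-01] rel -68.57032104564237 0.04851950103478764 -0.005018696676830858
[[-4.9, -0.4], [2.3, -1.5], [0.6, 1.8], [-0.1, 1.1]] [[-0.1, -0.3], [2.2, -0.1], [-1.3, 0.2], [0.3, 0.2]]
```

{"op": "send_rows", "data": {"plan": [{"dx": 0,"dy": 0.5,"dz": 0.05,"spin": 0,"gripper": 255},{"dx": 0,"dy": 0.6,"dz": 0,"spin": 0,"gripper": 255},{"dx": 0,"dy": 0.6,"dz": 0,"spin": 0,"gripper": 255},{"dx": 0,"dy": 0.5,"dz": 0,"spin": 0,"gripper": 255},{"dx": 0,"dy": 0,"dz": 0,"spin": 0,"gripper": 255}]}}

```text
time_s: 16.45
ee_pos: [533.7, 190.8, 32.2]
tcp_rot: [-2.442, -1.968, 0.005]
contact_force: [0.1, -0.1, -2.1]
gripper_width: 0.149
```

```bash
python3 - <<'E'
from go import *
rel([509.1+48.9,196.3-10.5,30.4],-.2115)
f=imaging.grab_frame("wrist");crop(f,200,0,360,330,2,"pics/w10c.png")
E
```

```text
t 16.45 pos [533.7 190.8  32.2] F [ 0.1 -0.1 -2.1] w 0.149 q7 -0.81
tool axes xy x: [0.213 0.977] y: [ 0.977 -0.213] tilt z [-0.0058  0.0019]
shift cm [0.03 2.49 0.16] spin deg (about tool z) -0.15
```

View pics/w10c.png

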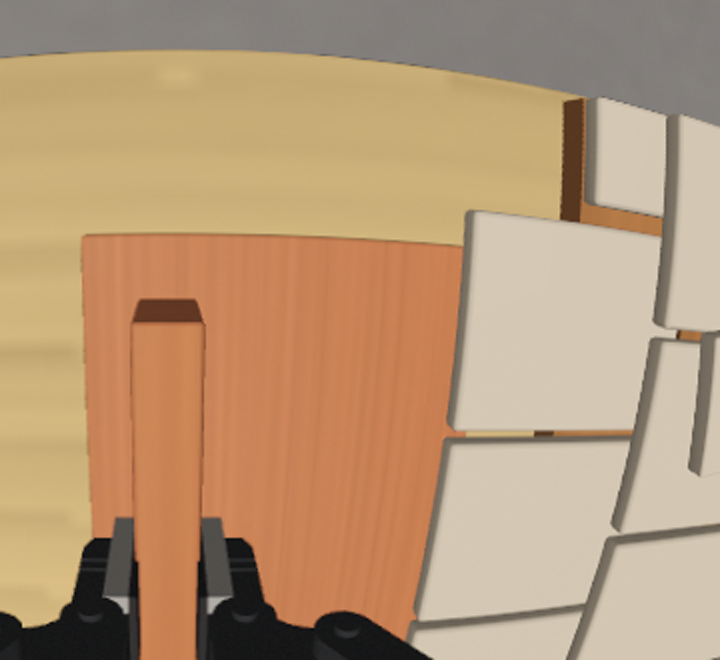

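The edge is about 5 mm in under the shingles, visible in the gap at (455,433), and the shingles lie flat. I keep sliding.

{"op": "send_rows", "data": {"plan": [{"dx": 0,"dy": 0.5,"dz": 0,"spin": 0,"gripper": 255},{"dx": 0,"dy": 0.5,"dz": 0,"spin": 0,"gripper": 255},{"dx": 0,"dy": 0.5,"dz": 0,"spin": 0,"gripper": 255},{"dx": 0,"dy": 0.4,"dz": 0,"spin": 0,"gripper": 255},{"dx": 0,"dy": 0,"dz": 0,"spin": 0,"gripper": 255}]}}

```text
time_s: 17.0
ee_pos: [553.0, 186.6, 31.8]
tcp_rot: [-2.441, -1.968, 0.007]
contact_force: [1.1, -0.8, -3.3]
gripper_width: 0.148
```

```bash
python3 - <<'E'
from go import *
rel([509.1+48.9,196.3-10.5,30.4],-.2115)
E
```

```text
t 17.0 pos [553.  186.6  31.8] F [ 1.1 -0.8 -3.3] w 0.148 q7 -0.78
tool axes xy x: [0.212 0.977] y: [ 0.977 -0.212] tilt z [-0.0069  0.0019]
shift cm [0.03 0.5  0.13] spin deg (about tool z) -0.12
```

Next, small steps until it meets the cleat.

{"op": "send_rows", "data": {"plan": [{"dx": 0,"dy": 0.3,"dz": 0,"spin": 0,"gripper": 255},{"dx": 0,"dy": 0.3,"dz": 0,"spin": 0,"gripper": 255},{"dx": 0,"dy": 0.3,"dz": 0,"spin": 0,"gripper": 255}]}}

```text
time_s: 17.3
ee_pos: [558.4, 185.4, 31.4]
tcp_rot: [-2.436, -1.967, 0.017]
contact_force: [-10.2, 0.3, 5.7]
gripper_width: 0.148
```

```bash
python3 - <<'E'
from go import *
rel([509.1+48.9,196.3-10.5,30.4],-.2115)
f=imaging.grab_frame("wrist");crop(f,200,0,360,330,2,"pics/w11c.png")
E
```

```text
t 17.3 pos [558.4 185.4  31.4] F [-10.2   0.3   5.7] w 0.148 q7 -0.77
tool axes xy x: [0.211 0.978] y: [ 0.977 -0.211] tilt z [-0.0147  0.0013]
shift cm [ 0.03 -0.04  0.1 ] spin deg (about tool z) -0.04
```

View pics/w11c.png

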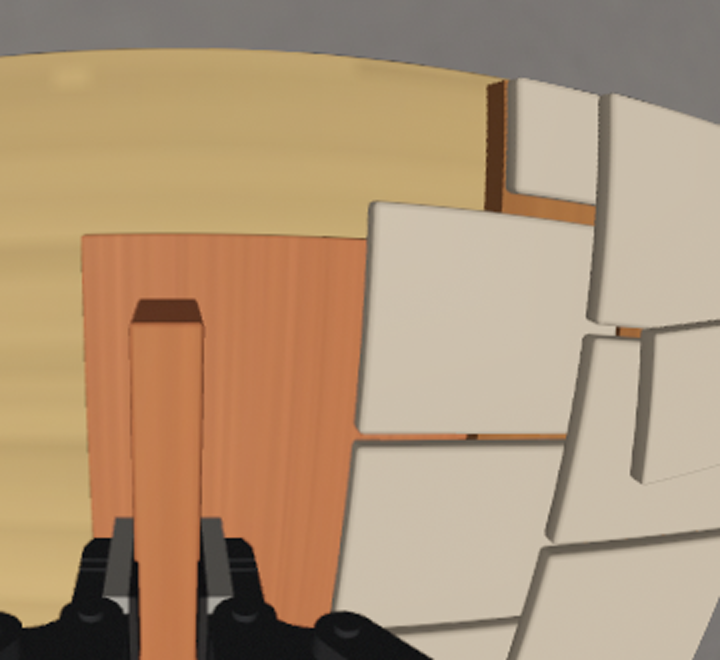

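Home: the push force is -10 N at the predicted place, copper fills the gap up to the dark cleat at (470,437), and the shingles are flat. Now I press down.

{"op": "send_rows", "data": {"plan": [{"dx": 0,"dy": 0.05,"dz": 0.3,"spin": 0,"gripper": 255},{"dx": 0,"dy": 0.05,"dz": 0.4,"spin": 0,"gripper": 255}]}}

```text
time_s: 17.55
ee_pos: [558.0, 185.4, 30.1]
tcp_rot: [-2.435, -1.97, 0.022]
contact_force: [-14.7, -6.6, 29.2]
gripper_width: 0.143
```

```bash
python3 - <<'E'
from go import *
rel([509.1+48.9,196.3-10.5,30.4],-.2115)
E
```

```text
t 17.55 pos [558.  185.4  30.1] F [-14.7  -6.6  29.2] w 0.143 q7 -0.78
tool axes xy x: [0.209 0.978] y: [ 0.978 -0.209] tilt z [-0.0164 -0.0016]
shift cm [ 0.04 -0.01 -0.03] spin deg (about tool z) 0.05
```

{"op": "send_rows", "data": {"plan": [{"dx": 0,"dy": 0,"dz": 0.5,"spin": 0,"gripper": 255},{"dx": 0,"dy": 0,"dz": 0.5,"spin": 0,"gripper": 255}]}}

```text
time_s: 17.75
ee_pos: [558.0, 185.3, 30.1]
tcp_rot: [-2.438, -1.973, 0.022]
contact_force: [-10.9, -5.4, 24.0]
gripper_width: 0.144
```

```bash
python3 - <<'E'
from go import *
rel([509.1+48.9,196.3-10.5,30.4],-.2115)
f=imaging.grab_frame("wrist");crop(f,200,0,360,330,2,"pics/w12c.png")
g=imaging.grab_frame("scene");crop(g,290,170,130,110,6,"pics/s12.png")
for i in range(6): imaging.grab_frame("top")
rel([509.1+48.9,196.3-10.5,30.4],-.2115)
E
```

```text
t 17.75 pos [558.  185.3  30.1] F [-10.9  -5.4  24. ] w 0.144 q7 -0.78
tool axes xy x: [0.209 0.978] y: [ 0.978 -0.209] tilt z [-0.0139 -0.005 ]
shift cm [ 0.04 -0.01 -0.03] spin deg (about tool z) 0.08
t 18.15 pos [558.  185.4  30.1] F [-11.8  -6.   22.5] w 0.148 q7 -0.78
tool axes xy x: [0.209 0.978] y: [ 0.978 -0.209] tilt z [-0.0139 -0.0048]
shift cm [ 0.04 -0.01 -0.03] spin deg (about tool z) 0.08
```

View pics/w12c.png

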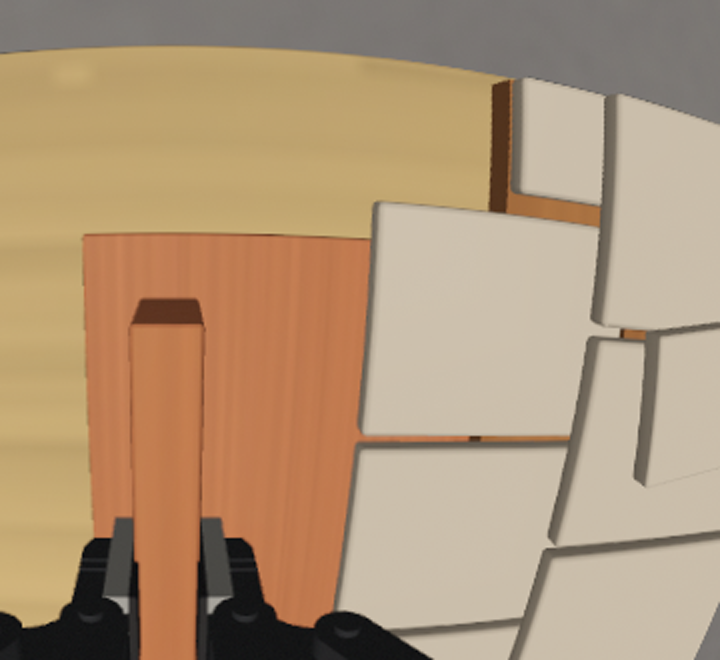

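View pics/s12.png

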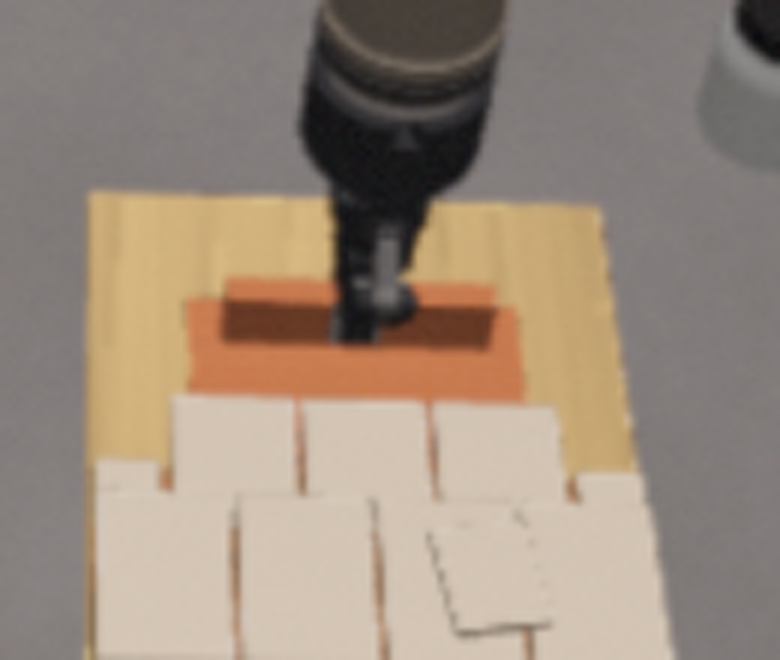

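The strip is in, square and flat on the deck, and all three shingles are down. The press force held at about 22 N over 0.4 s, so I'm handing in.

```bash
python3 - <<'E'
from plant import env
print(env.close_job()); s=env.read_state(); print(s["time_s"],s["contact_force"],s["gripper_width"])
E
```

```text
the job is handed in; nothing more can be done
None
the job is handed in; nothing more can be done
```

I tucked the long copper strip under the lowest shingle course and handed the job in at about 18 s, with the gripper still holding and pressing it. No verdict is reported, so what follows is my own last checks.

- **Depth:** the strip met the cleat with about 10 N of push, at the position I had predicted. In the gap between shingles, the last wrist picture shows copper reaching the cleat.
- **Centring and squareness:** just before the slide it was about 1 mm off centre and within 0.005 rad of square. I did not re-measure after the slide, but the arm stayed on the line.
- **Pressing:** about 22 N downward, steady over the last 0.4 s, with the rib still gripped. The tool leaned about 0.015 rad; the strip looked flat.
- **Shingles and bystanders:** all three shingles looked down in the last pictures. The bystanders I could see, including the short strip, had not moved.

**What went wrong along the way:** the first move calls were refused because each row needs all five fields. The arm then drifted to as much as 0.055 rad of tilt during fast moves, which cost about 6 s to correct before the grasp. The cameras disagreed by 2 to 5 mm on absolute positions, but agreed within about 2 mm on where the strip sat relative to the panel.

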